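Load the tag-blank magazine

ROBOT

A 6-joint arm with a two-finger parallel gripper is mounted at the origin on a cart in front of the work surface, level with it; the furniture and walls round the work are solid. World frame = base frame: x ahead of the robot, y to its left, z up, the work surface at z = 0. Lengths are in m, angles in degrees, forces in N, time in s.
With the tool pointing down it reaches from about 0.275 to 0.825 m from the base axis. Payload 5.2 kg.
Tool frame: the origin (TCP) lies on the centre line of the jaws, within the pads' length; the fingertips stand 11 mm ahead of it and the grasp point (between the pads) lies 8 mm behind it; z points along the fingers, y is the line along which they close (so a half turn about z gives the same grasp; the last joint's range is limited). The gripper opens to 93 mm and grips with 3 to 60 N. Pads are 15 mm wide; open, the fingers measure 128 mm over their backs; the gripper's body (75 mm by 188 mm) begins 65 mm behind the grasp point.
Start: joints at [62.808, 14.817, 87.949, -0, 77.235, -11.62], TCP at [0.148, 0.53, 0.23] pointing down, gripper open.
Joint ranges: [-179.93, 179.93], [-52.35, 119.4], [10.71, 147.94], [-69.91, 249.91], [12.55, 155.21], [-178.61, 178.61]. Speed limits (degrees/s): [147.25, 147.25, 180, 180, 180, 180].

INTERFACE

Orientations are given as a 3x3 rotation matrix whose columns are the frame's x, y, z axes.
In Python, from bench import ctrl, optics, workorder gives the robot as it stands.
- The arm moves only by the tool send_rows, never from a script. Its argument "moves" is a list of rows, each an object with "xyz": the shift along the tool's x, y, z in m, a list of three; "delta_rot": the turn, a rotation vector about the tool's x, y, z in rad, a list of three; "grip": the opening, from -1 (shut) to 1 (fully open), so that 0 is half open. In form: [{"xyz": [tx, ty, tz], "delta_rot": [wx, wy, wz], "grip": grip}, ...]. A call has 1 to 20 rows; each row is the pose to reach, as a shift and turn from the pose commanded when the call began, along the tool's axes at that moment; what a row does not reach only later rows make up. A row lasts 1/10 s, in which the tool goes at most 50 mm and 8.59 degrees, less where a joint would pass 70% of its speed; a pose out of reach is approached as far as the arm can. A call with a gripper value outside its range is refused whole. The fingers move at their own pace and stop on an object; "squeeze" is the grip in N (left out, the last holds). Time passes only in rows, so rows that repeat a pose let the fingers close. It gives the time, the measured TCP pose, the force, the opening and the grip force at its end, in the units of the state.
- ctrl.get_state(): the state, without advancing time (a new reading comes with each control period).
- optics.get_image(name): name is "side" or "top" or "wrist"; returns the picture (400x640x3 uint8, red, green, blue); there is no depth.
- optics.calibration(name): a dict with "K" (3x3 intrinsics, pixels), "extrinsics" (4x4, takes a point from camera to world coordinates). Camera axes: x right, y down, z forward; pixel columns grow to the right and rows downward; lengths in m; the calibration is good to about 2 mm. The wrist camera is an equidistant fisheye: a pixel r from the principal point sees the ray r / f radians off the axis. A picture is of the moment at which its call begins: read the wrist's pose just before it. calibration takes no time and is no camera call; for the wrist camera it gives the pose at the moment of the call.
- workorder.hand_in(): hands the job in; it is judged then, once.
Trained networks look in the newest picture that a camera, given by its name, has taken for a name from the list of things; names that differ only in an ending like _2 or _b are one class to them, and where a whole thing is asked for, a point or a joint stands for the part that bears it (a point fixed in the world has none). Each returns a list of dicts, best first, with "conf" (0 to 1); they miss things now and then, are a little off and sometimes report something else, mostly with a low value. They report only what shows in the picture. A call takes as long as a camera call. They do not tell look-alikes from the thing itself.
- optics.trace(camera, query): "mask" (400x640 bool, what is visible of it) and "box" ([left, top, width, height] in pixels, round what is visible of it).
The state is a dict: "time_s": time; "joint_positions": joint angles; "joint_vel": joint speeds; "tau": joint torques, N m; "ee_pos": TCP position; "orientation": TCP orientation; "contact_force": force on the tool from outside, world axes, zero at the start; "torque": the same for the moment, N m; "width": finger opening in m; "finger_force": force on a finger pad.
Only numpy, scipy, OpenCV 4.12 (cv2) and the standard library are available. Lean on these libraries where they do the work, as an engineer would, in place of code of your own. Each camera call takes 0.05 s, during which the arm holds its last target. There are 200 camera calls.

TASK

Load the two large plywood discs, one on top of the other, into the spring-fed magazine: push each one flat down between the four rods, against the sprung follower, until both catches have snapped shut over it. Then swing the dust cover fully home over the mouth. Leave the small disc and the other things on the bench where they lie.

Things in the scene. Friction and masses are not known exactly. Their poses are not given: they have to be found in the camera images.
- magazine: Rod magazine fixed on the bench; place and yaw vary. Origin: on the worktop, on the axis of its four rods; z up. Grey base plate 110 x 200 x 10 mm (its y from -82 to +118 mm). Sprung catches stand at its +y and -y sides, in housings 32 mm wide (x), 36 to 57 mm out (y), tops at z = 113 mm. The cover's post stands at y = +78 mm.
- rod_top (a point): Centre of the ring of rod tops, on the axis, 124 mm above the worktop. Four upright steel rods, 8 mm thick, at x = +-23.6, y = +-23.6 mm, straight up to z = 114 mm, tapered above; a large disc has 1.4 mm of play all round. The gaps between rods at +x and -x are open, 39 mm wide, down to z = 50 mm, so fingers holding a disc along the magazine's x can set it there.
- mouth (a point): Point on the rod axis level with the catches' flat undersides, 95 mm above the worktop; axes as the magazine's. A caught stack bears up against this level: upper disc's centre 6 mm below it, lower one's 18 mm. A disc merely set on the catches' bevels has its underside about 10 mm above it; pressed on the middle of its top it stays level; push till its top is 3 to 5 mm below this level.
- follower (a joint): Sprung round plate, 53 mm across, between the rods; pushes the stack up. 0 = up, its top level with the mouth point (empty); grows as it is pressed down, m: about 0.012 with one disc caught, 0.024 with two; stop at 0.036. Spring: 3 N at 0, plus 0.15 N per mm. With the catches, pushing a disc in takes up to about 10 N.
- catch_left (a joint): Spring catch on the magazine's +y side: 0 = shut, its nose 23 mm from the rod axis (5 mm over the disc's rim), grows as it yields outward, m, up to 0.009. Flat below, bevelled above, from 14.5 mm above the mouth point down to the nose: a disc pushed down drives the catches apart and they snap back over it.
- catch_right (a joint): The same catch on the magazine's -y side.
- dust_cover (a joint): Aluminium cover plate, 68 mm across, 4 mm thick (128 to 132 mm above the worktop), that swings level about an upright post. 0 = fully home over the mouth, at its stop; grows, in rad, as it opens, anticlockwise seen from above. It starts open between 1.6 and 2.2, stays where it is left, and takes about 0.5 N at the knob.
- cover_knob (a point): Middle of the height of the round black knob, 14 mm thick, on the centre of the cover plate, 78 mm from the pivot. The knob rises from the plate's top, 12 mm below this point, to 12 mm above this point. With the cover home it stands over the rod axis.
- cover_pivot (a point): Pivot axis of the cover, at the cover's underside, 128 mm above the worktop, 78 mm from the rod axis along the magazine's +y.
- blank_a_centre (a point): Centre (half-way up) of a large plywood disc, 56 mm across, 12 mm thick, 30 g, lying flat on the worktop; z up.
- blank_b_centre (a point): The same for the other, equal large disc. Their order in the stack is free.
- small_disc_centre (a point): Centre of the small plywood disc, 40 mm across, 12 mm thick; it does not belong in the magazine.
- eraser: Eraser, 22 x 52 x 12 mm, bystander; origin at its underside centre.
- paint_tube: Paint tube, 36 x 110 x 17 mm, bystander; origin at its underside centre.
- tape_measure: Pocket tape measure, 35 x 93 x 61 mm, bystander; origin at its underside centre.
- sanding_block: Sanding block, 64 x 113 x 31 mm, bystander; origin at its underside centre.
Things that resemble listed ones, but are neither listed nor needed, are in the scene too. Leave any orange or turquoise look-alike of the part that bears blank_a_centre alone. Leave any green or purple look-alike of the part that bears blank_b_centre alone.

How it is judged (in metres and radians):
On the way, in this order (a step that is already met when the one before it is completed fails the run):
1. one large disc lies in the magazine under both shut catches (((horizontal distance between blank_a_centre and mouth below 0.005 m and z of blank_a_centre in the frame of mouth between -0.026 and -0.0035 m and (angle between blank_a_centre's own z axis and vertical below 0.12 rad or angle between blank_a_centre's own z axis and vertical above 3.02 rad)) or (horizontal distance between blank_b_centre and mouth below 0.005 m and z of blank_b_centre in the frame of mouth between -0.026 and -0.0035 m and (angle between blank_b_centre's own z axis and vertical below 0.12 rad or angle between blank_b_centre's own z axis and vertical above 3.02 rad))) and value of joint follower above 0.009 m and value of joint each of catch_left, catch_right below 0.002 m), for 0.2 s.
2. both large discs lie in the magazine under both shut catches (horizontal distance between each of blank_a_centre, blank_b_centre and mouth below 0.005 m and z of blank_a_centre in the frame of mouth between -0.026 and -0.0035 m and (angle between blank_a_centre's own z axis and vertical below 0.12 rad or angle between blank_a_centre's own z axis and vertical above 3.02 rad) and z of blank_b_centre in the frame of mouth between -0.026 and -0.0035 m and (angle between blank_b_centre's own z axis and vertical below 0.12 rad or angle between blank_b_centre's own z axis and vertical above 3.02 rad) and value of joint follower above 0.021 m and value of joint each of catch_left, catch_right below 0.002 m), for 0.2 s.
At the end, for the whole second after the job is handed in: Both large discs lie flat (0.12 rad) below the two shut catches (2 mm), centres within 5 mm of the rod axis, holding the follower down over 21 mm; the dust cover rests within 0.08 rad of home; the small disc and bystanders are within 30 mm of where they lay (all of step 2 and value of joint dust_cover below 0.08 rad and velocity of joint dust_cover between -0.05 and 0.05 rad/s); the robot touches nothing.
It fails at once if the small disc is moved by more than 30 mm (distance of small_disc_centre from where it was at the start of the episode above 0.03 m).
It fails at once if the eraser is moved by more than 30 mm (distance of eraser from where it was at the start of the episode above 0.03 m).
It fails at once if the paint tube is moved by more than 30 mm (distance of paint_tube from where it was at the start of the episode above 0.03 m).
It fails at once if the tape measure is moved by more than 30 mm (distance of tape_measure from where it was at the start of the episode above 0.03 m).
It fails at once if the sanding block is moved by more than 30 mm (distance of sanding_block from where it was at the start of the episode above 0.03 m).
It also fails if it takes over 72 s, if anything falls off the work surface, if the arm or the gripper's body presses on something with over 40 N, if the wrist force passes 120 N, or if a joint passes its speed limit or range.

## Working session

There is one attempt and no reset: what is moved stays moved. The work goes in short steps, Python scripts to look and compute and a tool call to move; the robot and the scene stay as the last step left them, time stands still between calls to the robot, and variables do not carry over. Pictures are saved under pics/ and viewed, at most 13 in all, crops included, and the job is handed in when it is done.

Besides the shell and the picture viewer there is one more tool, called after "Call:" as name(argument=value, ...) on one line, values as JSON. send_rows: Moves the arm, as the interface text tells. Its arguments: {"type":"object","properties":{"moves":{"type":"array"},"squeeze":{"type":"number"}},"required":["moves"]}

```bash
ls; mkdir -p pics
python3 - <<'E'
from bench import ctrl, optics
import cv2,numpy as np
s=ctrl.get_state();print(s)
for n in("side","top"):
    im=optics.get_image(n);cv2.imwrite(f"pics/{n}0.png",im[:,:,::-1]);c=optics.calibration(n);print(n,np.round(c["K"],1).tolist(),np.round(c["extrinsics"],3).tolist())
    for q in("blank_a_centre","blank_b_centre","small_disc_centre","magazine","dust_cover","cover_knob"):
        for d in optics.trace(n,q)[:6]:
            ys,xs=np.nonzero(d["mask"]);print(n,q,round(d["conf"],2),d["box"],round(xs.mean(),1),round(ys.mean(),1),len(xs),im[ys,xs].mean(0).round())
E
```

```text
pics
{'time_s': 0.0, 'joint_positions': array([ 6.28067587e+01,  1.48612088e+01,  8.80099374e+01,  3.15575193e-04,
        7.72352575e+01, -1.16200824e+01]), 'joint_vel': array([-0.10657188, -0.17804394,  0.11042378,  0.02510186,  0.06066021,
       -0.05391595]), 'tau': array([ 1.56699287e-03, -4.37315047e+01, -2.83999962e+01,  7.21859699e-02,
        4.13045869e-02, -1.21553176e-04]), 'ee_pos': array([0.14739394, 0.52933949, 0.22880737]), 'orientation': array([[-9.63287951e-01,  2.68468983e-01, -8.53457663e-04],
       [ 2.68470072e-01,  9.63286614e-01, -1.64937651e-03],
       [ 3.79317908e-04, -1.81795236e-03, -9.99998276e-01]]), 'contact_force': array([ 0.31558788,  0.20344008, -0.47728737]), 'torque': array([0.01717982, 0.00207355, 0.01008247]), 'finger_force': 0.0, 'width': 0.0929793405363649}
side [[387.1, 0.0, 316.9], [0.0, 387.1, 198.1], [0.0, 0.0, 1.0]] [[0.999, -0.024, 0.026, 0.581], [-0.033, -0.369, 0.929, -0.807], [-0.013, -0.929, -0.37, 0.465], [0.0, 0.0, 0.0, 1.0]]
side blank_a_centre 0.45 [258.3, 224.1, 19.2, 12.3] 265.6 230.1 145 [227. 202. 146.]
side blank_a_centre
[... 1123 characters left out ...]
19.1] 314.0 222.4 376 [234. 184. 101.]
top blank_b_centre 0.97 [265.5, 187.3, 18.2, 24.8] 274.7 199.6 393 [230. 206. 162.]
top blank_b_centre 0.9 [184.2, 214.7, 24.7, 25.0] 198.1 226.5 469 [109. 191. 122.]
top blank_b_centre 0.66 [363.7, 170.6, 93.4, 96.8] 408.6 224.5 4530 [185. 186. 185.]
top blank_b_centre 0.62 [309.6, 173.2, 23.0, 18.1] 320.5 179.8 401 [176. 109. 199.]
top small_disc_centre 0.61 [212.9, 254.6, 11.3, 17.8] 218.1 263.3 212 [222. 195. 152.]
top magazine 0.81 [367.3, 171.0, 84.8, 99.9] 408.4 224.2 4404 [185. 187. 186.]
top dust_cover 0.77 [383.0, 170.7, 30.9, 56.6] 397.8 192.3 987 [220. 222. 224.]
top cover_knob 0.79 [378.7, 170.9, 38.9, 55.5] 397.8 192.6 980 [219. 221. 223.]
```

View top.

Run:
```python
import cv2
im=cv2.imread("pics/top0.png")[130:330,140:480];cv2.imwrite("pics/top0c.png",cv2.resize(im,None,fx=2.35,fy=2.35,interpolation=cv2.INTER_CUBIC))
```

```text
(no output)
```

View pics/top0c.png

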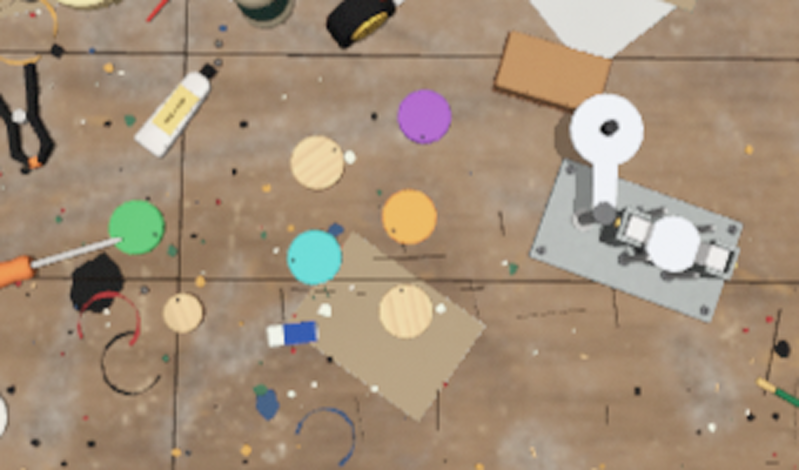

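View pics/side0.png

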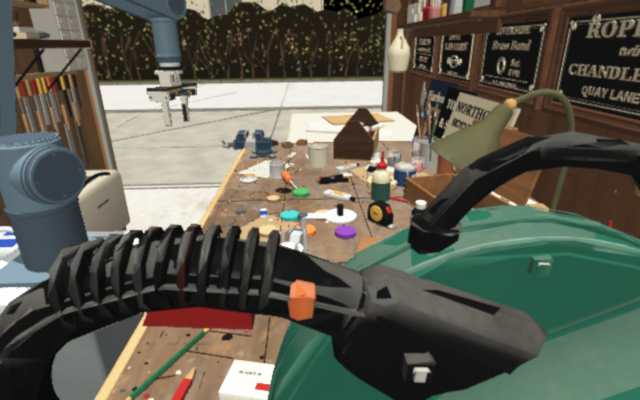

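```bash
cat > h.py <<'E'
import numpy as np, cv2
from bench import ctrl, optics
def ray(cam,u,v,c=None):
    c=c or optics.calibration(cam);K=np.array(c["K"]);E=np.array(c["extrinsics"])
    d=np.array([(u-K[0,2])/K[0,0],(v-K[1,2])/K[1,1],1.])
    if cam=="wrist":
        t=np.hypot(*d[:2]);d=np.r_[d[:2]/max(t,1e-9)*np.sin(t),np.cos(t)]
    return E[:3,3],E[:3,:3]@d
def onplane(cam,u,v,z,c=None):
    o,d=ray(cam,u,v,c);return (o+d*(z-o[2])/d[2]).round(4)
def proj(cam,P,c=None):
    c=c or optics.calibration(cam);K=np.array(c["K"]);E=np.array(c["extrinsics"])
    p=E[:3,:3].T@(np.array(P)-E[:3,3])
    if cam=="wrist":
        r=np.hypot(p[0],p[1]);k=np.arctan2(r,p[2])/max(r,1e-9)
        p=np.r_[p[:2]*k,1]
    return (K@(p/p[2]))[:2]
def shift(target,yaw=None,s=None):
    """tool-axes shift from present pose to world target; yaw = world heading wanted for tool y axis"""
    s=s or ctrl.get_state();R=s["orientation"];out=R.T@(np.array(target)-s["ee_pos"])
    a=None
    if yaw is not None:
        y=np.degrees(np.arctan2(R[1,1],R[0,1]));a=(yaw-y+90)%180-90
        a=-np.radians(a) # tool z is down
    return out.round(4),a
E
python3 - <<'E'
from h import *
for n,u,v,z in[("A",312.3,262.5,.012),("B",274.7,199.6,.012),("small",218.1,263.3,.012),("knob",399.1,184.5,.156),("follower",426.4,233.4,.095),("post",396.6,220.6,.13),("c1",411,227.5,.113),("c2",445.5,239.8,.113),("orange",314,222.4,.012),("turq",273.9,239.4,.012)]:
    print(n,onplane("top",u,v,z))
f=onplane("top",426.4,233.4,.095);p=onplane("top",396.6,220.6,.13);d=p-f
print("yaw mag y dir",np.degrees(np.arctan2(d[1],d[0])),np.hypot(d[0],d[1]))
a=onplane("top",411,227.5,.113)-onplane("top",445.5,239.8,.113);print(np.degrees(np.arctan2(a[1],a[0])))
c=optics.calibration("wrist");s=ctrl.get_state()
E=c["extrinsics"];R=s["orientation"];print(np.round(c["K"],1).tolist(),"cam in tool",(R.T@(E[:3,3]-s["ee_pos"])).round(3),(R.T@E[:3,:3]).round(3).tolist())
E
```

```text
A [0.4731 0.1174 0.012 ]
B [0.6249 0.2105 0.012 ]
small [0.4699 0.3437 0.012 ]
knob [ 0.645  -0.0669  0.156 ]
follower [ 0.5429 -0.1391  0.095 ]
post [ 0.5693 -0.0656  0.13  ]
c1 [ 0.5552 -0.1006  0.113 ]
c2 [ 0.5286 -0.1767  0.113 ]
orange [0.5699 0.1141 0.012 ]
turq [0.528  0.2108 0.012 ]
yaw mag y dir 70.24254027807135 0.07809743913855305
70.73343290703423
[[309.7, 0.0, 320.2], [0.0, 309.7, 199.3], [0.0, 0.0, 1.0]] cam in tool [ 0.081  0.    -0.155] [[0.0, -0.957, -0.29], [1.0, 0.0, -0.0], [0.0, -0.29, 0.957]]
```

Call:
send_rows(moves=[{"xyz":[-0.424,-0.309,0.08],"delta_rot":[0,0,1.639],"grip":0.55},{"xyz":[-0.424,-0.309,0.08],"delta_rot":[0,0,1.639],"grip":0.55},{"xyz":[-0.424,-0.309,0.08],"delta_rot":[0,0,1.639],"grip":0.55},{"xyz":[-0.424,-0.309,0.08],"delta_rot":[0,0,1.639],"grip":0.55},{"xyz":[-0.424,-0.309,0.08],"delta_rot":[0,0,1.639],"grip":0.55},{"xyz":[-0.424,-0.309,0.08],"delta_rot":[0,0,1.639],"grip":0.55},{"xyz":[-0.424,-0.309,0.08],"delta_rot":[0,0,1.639],"grip":0.55},{"xyz":[-0.424,-0.309,0.08],"delta_rot":[0,0,1.639],"grip":0.55},{"xyz":[-0.424,-0.309,0.08],"delta_rot":[0,0,1.639],"grip":0.55},{"xyz":[-0.424,-0.309,0.08],"delta_rot":[0,0,1.639],"grip":0.55},{"xyz":[-0.424,-0.309,0.08],"delta_rot":[0,0,1.639],"grip":0.55},{"xyz":[-0.424,-0.309,0.08],"delta_rot":[0,0,1.639],"grip":0.55},{"xyz":[-0.424,-0.309,0.08],"delta_rot":[0,0,1.639],"grip":0.55},{"xyz":[-0.424,-0.309,0.08],"delta_rot":[0,0,1.639],"grip":0.55},{"xyz":[-0.424,-0.309,0.08],"delta_rot":[0,0,1.639],"grip":0.55}], squeeze=30)

```text
time_s: 2.2
ee_pos: [0.4724, 0.1195, 0.1499]
orientation: [[0.331, 0.944, 0.0], [0.944, -0.331, 0.0], [0.0, 0.0, -1.0]]
contact_force: [-1.0, -0.6, -1.4]
width: 0.072
finger_force: 0.0
```

Run:
```python
from h import *
s=ctrl.get_state();c=optics.calibration("wrist")
im=optics.get_image("wrist");cv2.imwrite("pics/w1.png",im[:,:,::-1])
for q in("blank_a_centre",):
    for d in optics.trace("wrist",q):
        ys,xs=np.nonzero(d["mask"]);b=d["box"];print(d["conf"],np.round(b),im[ys,xs].mean(0).round(),onplane("wrist",xs.mean(),ys.mean(),.010,c))
```

```text
0.86 [387. 135.  56.  55.] [246. 152.   2.] [0.5714 0.1172 0.01  ]
0.67 [316.  50.  60.  58.] [  4. 246. 242.] [0.5295 0.2132 0.01  ]
0.58 [294. 162.  59.  53.] [209. 161.  99.] [0.4753 0.1197 0.01  ]
```

View pics/w1.png

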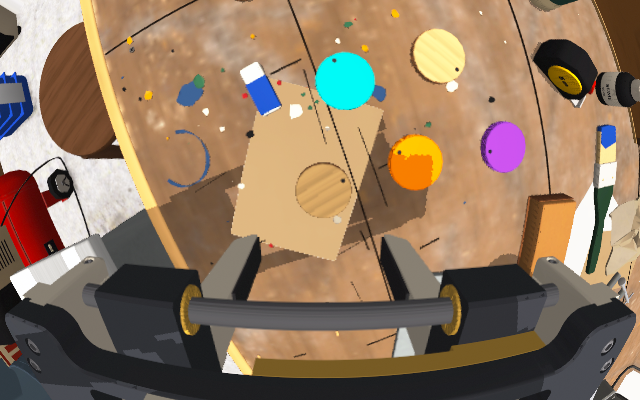

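Call:
send_rows(moves=[{"xyz":[0,0.002,0.05],"delta_rot":[0,0,0],"grip":0.55},{"xyz":[0,0.002,0.095],"delta_rot":[0,0,0],"grip":0.55},{"xyz":[0,0.002,0.12],"delta_rot":[0,0,0],"grip":0.55},{"xyz":[0,0.002,0.136],"delta_rot":[0,0,0],"grip":0.55},{"xyz":[0,0.002,0.136],"delta_rot":[0,0,0],"grip":0.55},{"xyz":[0,0.002,0.136],"delta_rot":[0,0,0],"grip":0},{"xyz":[0,0.002,0.136],"delta_rot":[0,0,0],"grip":0},{"xyz":[0,0.002,0.136],"delta_rot":[0,0,0],"grip":0},{"xyz":[0,0.002,0.136],"delta_rot":[0,0,0],"grip":0},{"xyz":[0,0.002,0.136],"delta_rot":[0,0,0],"grip":0}], squeeze=30)

```text
time_s: 3.3
ee_pos: [0.4752, 0.1178, 0.014]
orientation: [[0.333, 0.943, 0.001], [0.943, -0.333, 0.0], [0.0, 0.001, -1.0]]
contact_force: [-0.7, 1.6, 2.4]
width: 0.0554
finger_force: 30.0
```

Call:
send_rows(moves=[{"xyz":[0,0,-0.04],"delta_rot":[0,0,0],"grip":0},{"xyz":[0,0,-0.09],"delta_rot":[0,0,0],"grip":0},{"xyz":[-0.01,0.0,-0.14],"delta_rot":[0,0,0],"grip":0},{"xyz":[-0.03,0.02,-0.18],"delta_rot":[0,0,0],"grip":0},{"xyz":[-0.06,0.04,-0.21],"delta_rot":[0,0,0],"grip":0},{"xyz":[-0.1,0.06,-0.23],"delta_rot":[0,0,0],"grip":0},{"xyz":[-0.14,0.08,-0.236],"delta_rot":[0,0,0],"grip":0},{"xyz":[-0.18,0.1,-0.236],"delta_rot":[0,0,0],"grip":0},{"xyz":[-0.22,0.125,-0.236],"delta_rot":[0,0,0],"grip":0},{"xyz":[-0.255,0.149,-0.236],"delta_rot":[0,0,0],"grip":0},{"xyz":[-0.255,0.149,-0.236],"delta_rot":[0,0,0],"grip":0},{"xyz":[-0.255,0.149,-0.236],"delta_rot":[0,0,0],"grip":0},{"xyz":[-0.255,0.149,-0.236],"delta_rot":[0,0,0],"grip":0}])

```text
time_s: 4.6
ee_pos: [0.53, -0.1714, 0.2495]
orientation: [[0.333, 0.943, -0.001], [0.943, -0.333, 0.001], [0.001, -0.001, -1.0]]
contact_force: [0.2, 0.2, 0.2]
width: 0.0551
finger_force: 30.0
```

Run:
```python
from h import *
s=ctrl.get_state();c=optics.calibration("wrist");print(s["ee_pos"],s["orientation"].round(4).tolist(),s["width"])
im=optics.get_image("wrist")
np.save("c2.npy",{k:np.array(v) for k,v in c.items()},allow_pickle=True)
cv2.imwrite("pics/w2.png",im[:,:,::-1])
f=np.array([.5429,-.1391]);y=np.array([np.cos(np.radians(70.5)),np.sin(np.radians(70.5))]);x=np.array([y[1],-y[0]])
m=im[:,:,::-1].copy()
for a in(-1,1):
  for b in(-1,1):
    P=f+23.6e-3*(a*x+b*y);u=proj("wrist",[*P,.124],c);cv2.circle(m,tuple(np.int32(u.round())),1,(0,0,255),-1);print(a,b,u.round(1))
print(proj("wrist",[*f,.095],c))
u0,v0=np.int32(proj("wrist",[*f,.095],c))
cr=m[max(0,v0-100):v0+100,u0-130:u0+130];print(u0-130,max(0,v0-100))
cv2.imwrite("pics/w2c.png",cv2.resize(cr,None,fx=3,fy=3,interpolation=cv2.INTER_CUBIC))
```

```text
[ 0.53001588 -0.1714345   0.24946291] [[0.3331, 0.9429, -0.0007], [0.9429, -0.3331, 0.0008], [0.0006, -0.0009, -1.0]] 0.05509621348331539
-1 -1 [296.8 183.7]
-1 1 [296.  133.2]
1 -1 [347.2 183.7]
1 1 [348.2 133.3]
[321.89373486 154.05959994]
191 54
```

View pics/w2c.png

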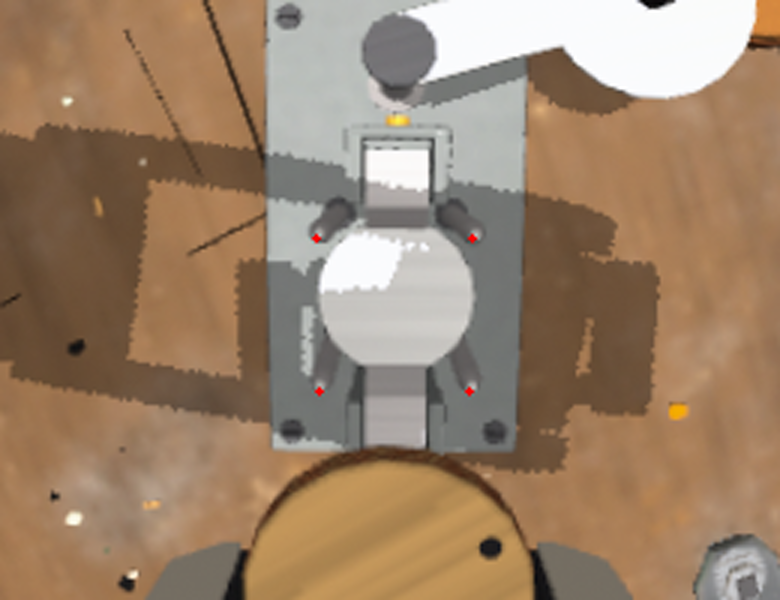

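Run:
```python
from h import *
im=cv2.imread("pics/w2.png");c=np.load("c2.npy",allow_pickle=True).item()
cr=im[118:200,280:365];cv2.imwrite("pics/w2d.png",cv2.resize(cr,None,fx=7,fy=7,interpolation=cv2.INTER_CUBIC))
s=ctrl.get_state()
optics.get_image("wrist")
for d in optics.trace("wrist","blank_a_centre"):
    if d["conf"]<.3: continue
    ys,xs=np.nonzero(d["mask"]);P=onplane("wrist",xs.mean(),ys.mean(),s["ee_pos"][2]-.005,c);print(d["conf"],d["box"],"tool",s["orientation"].T@(P-s["ee_pos"]))
for b in [(245,268,0,0)]: pass
for d in optics.trace("wrist","follower")[:2]:
    ys,xs=np.nonzero(d["mask"]);print("fol",d["conf"],d["box"],xs.mean(),ys.mean())
```

```text
fol 0.8 [294.9, 128.4, 53.3, 48.1] 322.22199062011464 151.93069306930693
```

View pics/w2d.png

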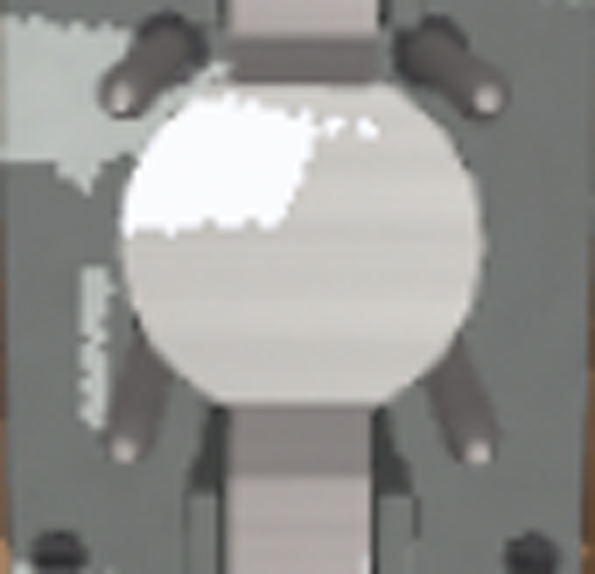

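Run:
```python
from h import *
im=cv2.imread("pics/w2.png");c=np.load("c2.npy",allow_pickle=True).item();s=ctrl.get_state();R=s["orientation"];p=s["ee_pos"]
for t in[(.028,0,.002),(.028,0,.014),(0,-.028,.002),(0,.028,.002),(.0198,.0198,.002),(.0198,-.0198,.002)]:
    print(t,proj("wrist",p+R@np.array(t),c).round(1))
ob=np.array([[-1,-1],[-1,1],[1,-1],[1,1]]);px=[(297.2,181.6),(296.8,131.4),(347.6,182.1),(349.1,131.5)]
Q=np.array([onplane("wrist",u,v,.124,c) for u,v in px]);print(Q.mean(0),np.linalg.norm(Q[0]-Q[1]),np.linalg.norm(Q[0]-Q[2]))
d=Q[1]+Q[3]-Q[0]-Q[2];print(np.degrees(np.arctan2(d[1],d[0])))
cv2.imwrite("pics/w2e.png",cv2.resize(im[195:275,262:380],None,fx=6,fy=6,interpolation=cv2.INTER_CUBIC))
```

```text
(0.028, 0, 0.002) [320.9 208.4]
(0.028, 0, 0.014) [320.9 201.7]
(0, -0.028, 0.002) [271.9 254.8]
(0, 0.028, 0.002) [370.  254.7]
(0.0198, 0.0198, 0.002) [357.2 222.6]
(0.0198, -0.0198, 0.002) [284.6 222.7]
[ 0.54405 -0.1377   0.124  ] 0.046784719727705974 0.047075258894667814
69.9856752940227
```

View pics/w2e.png

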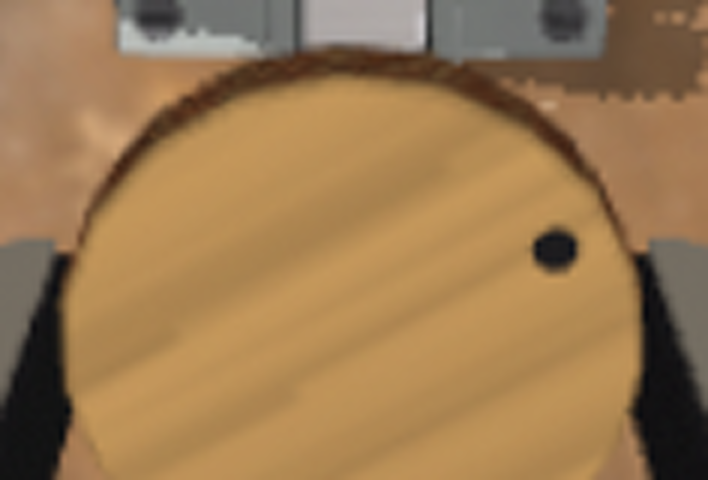

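Call:
send_rows(moves=[{"xyz":[0.0364,0.0023,0.04],"delta_rot":[0,0,0],"grip":0},{"xyz":[0.0364,0.0023,0.08],"delta_rot":[0,0,0],"grip":0},{"xyz":[0.0364,0.0023,0.099],"delta_rot":[0,0,0],"grip":0},{"xyz":[0.0364,0.0023,0.099],"delta_rot":[0,0,0],"grip":0},{"xyz":[0.0364,0.0023,0.099],"delta_rot":[0,0,0],"grip":0},{"xyz":[0.0364,0.0023,0.099],"delta_rot":[0,0,0],"grip":0}])

```text
time_s: 5.4
ee_pos: [0.5459, -0.1393, 0.1526]
orientation: [[0.333, 0.943, 0.003], [0.943, -0.333, -0.001], [-0.0, 0.003, -1.0]]
contact_force: [0.1, -0.0, -0.2]
width: 0.0549
finger_force: 30.0
```

Run:
```python
from h import *
s=ctrl.get_state();print(s["ee_pos"],s["orientation"][:,2]);c=optics.calibration("wrist");im=optics.get_image("wrist");s=ctrl.get_state();print(s["ee_pos"],shift([.5443,-.1378,.1525],s=s));cv2.imwrite("pics/w3c.png",cv2.resize(im[110:280,250:390,::-1],None,fx=3.5,fy=3.5,interpolation=cv2.INTER_CUBIC))
```

```text
[ 0.54588583 -0.1392647   0.15257384] [ 0.0030381  -0.00147482 -0.9999943 ]
[ 0.54587999 -0.1393897   0.15261004] (array([ 0.001 , -0.002 ,  0.0001]), None)
```

View pics/w3c.png

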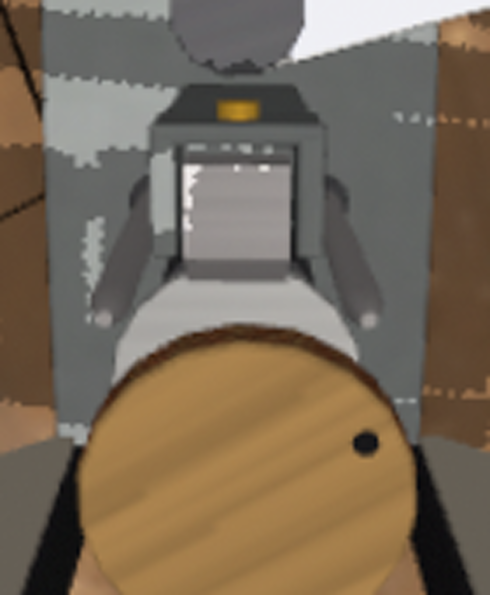

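Call:
send_rows(moves=[{"xyz":[0.001,-0.002,0],"delta_rot":[0,0,0],"grip":0},{"xyz":[0.001,-0.002,0.01],"delta_rot":[0,0,0],"grip":0},{"xyz":[0.001,-0.002,0.018],"delta_rot":[0,0,0],"grip":0},{"xyz":[0.001,-0.002,0.022],"delta_rot":[0,0,0],"grip":0},{"xyz":[0.001,-0.002,0.026],"delta_rot":[0,0,0],"grip":0},{"xyz":[0.001,-0.002,0.029],"delta_rot":[0,0,0],"grip":0},{"xyz":[0.001,-0.002,0.031],"delta_rot":[0,0,0],"grip":0},{"xyz":[0.001,-0.002,0.032],"delta_rot":[0,0,0],"grip":0}])

```text
time_s: 6.25
ee_pos: [0.5432, -0.1374, 0.1186]
orientation: [[0.333, 0.943, -0.0], [0.943, -0.333, -0.0], [-0.0, 0.0, -1.0]]
contact_force: [0.0, -0.5, 2.2]
width: 0.0553
finger_force: 30.0
```

Call:
send_rows(moves=[{"xyz":[0,0,0.004],"delta_rot":[0,0,0],"grip":0},{"xyz":[0,0,0.008],"delta_rot":[0,0,0],"grip":0},{"xyz":[0,0,0.012],"delta_rot":[0,0,0],"grip":0},{"xyz":[0,0,0.015],"delta_rot":[0,0,0],"grip":0},{"xyz":[0,0,0.018],"delta_rot":[0,0,0],"grip":0},{"xyz":[0,0,0.021],"delta_rot":[0,0,0],"grip":0},{"xyz":[0,0,0.023],"delta_rot":[0,0,0],"grip":0},{"xyz":[0,0,0.025],"delta_rot":[0,0,0],"grip":0},{"xyz":[0,0,0.025],"delta_rot":[0,0,0],"grip":0}], squeeze=50)

```text
time_s: 7.15
ee_pos: [0.5437, -0.1374, 0.0937]
orientation: [[0.334, 0.943, 0.001], [0.943, -0.334, -0.0], [0.0, 0.001, -1.0]]
contact_force: [2.9, -0.6, 4.8]
width: 0.0547
finger_force: 50.0
```

Call:
send_rows(moves=[{"xyz":[0,0,0.001],"delta_rot":[0,0,0],"grip":0},{"xyz":[0,0,0.001],"delta_rot":[0,0,0],"grip":0},{"xyz":[0,0,0.001],"delta_rot":[0,0,0],"grip":0.5},{"xyz":[0,0,0.001],"delta_rot":[0,0,0],"grip":0.5},{"xyz":[0,0,0.001],"delta_rot":[0,0,0],"grip":0.5},{"xyz":[0,0,-0.03],"delta_rot":[0,0,0],"grip":0.5},{"xyz":[0,0,-0.08],"delta_rot":[0,0,0],"grip":0.5},{"xyz":[-0.03,0,-0.12],"delta_rot":[0,0,0],"grip":0.5},{"xyz":[-0.05,0,-0.13],"delta_rot":[0,0,0],"grip":0.5},{"xyz":[-0.05,0,-0.13],"delta_rot":[0,0,0],"grip":0.5},{"xyz":[-0.05,0,-0.13],"delta_rot":[0,0,0],"grip":0.5}])

```text
time_s: 8.25
ee_pos: [0.5258, -0.184, 0.2228]
orientation: [[0.335, 0.942, -0.001], [0.942, -0.335, 0.001], [0.001, -0.002, -1.0]]
contact_force: [0.0, 0.1, -0.5]
width: 0.0697
finger_force: 0.0
```

Run:
```python
from h import *
s=ctrl.get_state();c=optics.calibration("wrist");im=optics.get_image("wrist");print(s["ee_pos"],s["width"])
u,v=np.int32(proj("wrist",[.544,-.1377,.095],c));cv2.imwrite("pics/w4c.png",cv2.resize(im[v-60:v+60,u-80:u+80,::-1],None,fx=5,fy=5,interpolation=cv2.INTER_CUBIC))
for q in("blank_a_centre","follower","catch_left"):
  for d in optics.trace("wrist",q):
    ys,xs=np.nonzero(d["mask"]);print(q,d["conf"],d["box"],onplane("wrist",xs.mean(),ys.mean(),.095,c),onplane("wrist",xs.mean(),ys.mean(),.012,c),im[ys,xs].mean(0).round())
# tool shift to B pregrasp
print(shift([.6255,.212,.08]))
```

```text
[ 0.52581279 -0.18399464  0.22278243] 0.06972464586557192
blank_a_centre 0.71 [292.9, 112.6, 56.0, 57.9] [ 0.5432 -0.1366  0.095 ] [ 0.5403 -0.1451  0.012 ] [199. 160.  98.]
catch_left 0.62 [308.2, 90.5, 28.8, 30.3] [ 0.5559 -0.1039  0.095 ] [ 0.5568 -0.1027  0.012 ] [218. 215. 213.]
(array([ 0.4056, -0.0372,  0.1426]), None)
```

View pics/w4c.png

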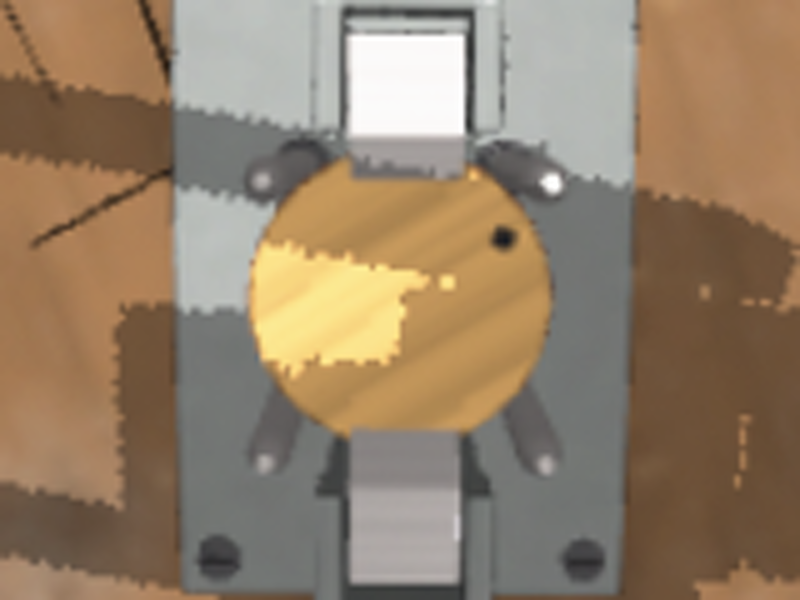

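Call:
send_rows(moves=[{"xyz":[0.05,-0.005,0],"delta_rot":[0,0,0],"grip":0.55},{"xyz":[0.1,-0.01,0],"delta_rot":[0,0,0],"grip":0.55},{"xyz":[0.15,-0.015,0],"delta_rot":[0,0,0],"grip":0.55},{"xyz":[0.2,-0.02,0],"delta_rot":[0,0,0],"grip":0.55},{"xyz":[0.25,-0.025,0],"delta_rot":[0,0,0],"grip":0.55},{"xyz":[0.3,-0.03,0.01],"delta_rot":[0,0,0],"grip":0.55},{"xyz":[0.345,-0.035,0.03],"delta_rot":[0,0,0],"grip":0.55},{"xyz":[0.38,-0.037,0.06],"delta_rot":[0,0,0],"grip":0.55},{"xyz":[0.4056,-0.0372,0.09],"delta_rot":[0,0,0],"grip":0.55},{"xyz":[0.4056,-0.0372,0.11],"delta_rot":[0,0,0],"grip":0.55},{"xyz":[0.4056,-0.0372,0.11],"delta_rot":[0,0,0],"grip":0.55},{"xyz":[0.4056,-0.0372,0.11],"delta_rot":[0,0,0],"grip":0.55},{"xyz":[0.4056,-0.0372,0.11],"delta_rot":[0,0,0],"grip":0.55}])

```text
time_s: 9.75
ee_pos: [0.6274, 0.2102, 0.1151]
orientation: [[0.334, 0.943, 0.002], [0.943, -0.334, 0.0], [0.001, 0.002, -1.0]]
contact_force: [-0.7, 0.2, 0.2]
width: 0.0722
finger_force: 0.0
```

Run:
```python
from h import *
s=ctrl.get_state();c=optics.calibration("wrist");im=optics.get_image("wrist");print(s["ee_pos"],s["width"])
for d in optics.trace("wrist","blank_b_centre"):
    ys,xs=np.nonzero(d["mask"]);P=onplane("wrist",xs.mean(),ys.mean(),.010,c);print(d["conf"],d["box"],P,im[ys,xs].mean(0).round(),shift([P[0],P[1],.0138],s=s))
```

```text
[0.62744908 0.21017277 0.11507985] 0.07222402827248772
0.84 [153.2, 6.3, 57.2, 58.6] [0.5617 0.3959 0.01  ] [ 21. 231.  92.] (array([ 0.153 , -0.1242,  0.1012]), None)
0.7 [291.2, 167.6, 60.1, 63.7] [0.6288 0.2135 0.01  ] [221. 174. 107.] (array([ 0.0035, -0.    ,  0.1013]), None)
0.59 [374.0, 268.4, 17.6, 32.6] [0.6568 0.1054 0.01  ] [189.  83. 214.] (array([-0.0891,  0.0625,  0.1013]), None)
```

Call:
send_rows(moves=[{"xyz":[0.0022,0,0.045],"delta_rot":[0,0,0],"grip":0.55},{"xyz":[0.0022,0,0.08],"delta_rot":[0,0,0],"grip":0.55},{"xyz":[0.0022,0,0.1],"delta_rot":[0,0,0],"grip":0.55},{"xyz":[0.0022,0,0.101],"delta_rot":[0,0,0],"grip":0.55},{"xyz":[0.0022,0,0.101],"delta_rot":[0,0,0],"grip":0},{"xyz":[0.0022,0,0.101],"delta_rot":[0,0,0],"grip":0},{"xyz":[0.0022,0,0.101],"delta_rot":[0,0,0],"grip":0},{"xyz":[0.0022,0,0.101],"delta_rot":[0,0,0],"grip":0},{"xyz":[0.0022,0,0.101],"delta_rot":[0,0,0],"grip":0}], squeeze=30)

```text
time_s: 10.75
ee_pos: [0.6281, 0.2123, 0.0137]
orientation: [[0.334, 0.943, 0.002], [0.943, -0.334, -0.0], [0.0, 0.002, -1.0]]
contact_force: [-0.4, -1.7, 5.0]
width: 0.055
finger_force: 30.0
```

Run:
```python
from h import *
s=ctrl.get_state();print(s["ee_pos"],s["width"],shift([.5437,-.1376,.18],s=s))
```

```text
[0.62810831 0.21230172 0.01372754] 0.055037114652310065 (array([-0.3579,  0.0374, -0.1664]), None)
```

Call:
send_rows(moves=[{"xyz":[0,0,-0.04],"delta_rot":[0,0,0],"grip":0},{"xyz":[0,0,-0.09],"delta_rot":[0,0,0],"grip":0},{"xyz":[-0.02,0.002,-0.13],"delta_rot":[0,0,0],"grip":0},{"xyz":[-0.05,0.005,-0.165],"delta_rot":[0,0,0],"grip":0},{"xyz":[-0.09,0.009,-0.19],"delta_rot":[0,0,0],"grip":0},{"xyz":[-0.13,0.013,-0.2],"delta_rot":[0,0,0],"grip":0},{"xyz":[-0.18,0.018,-0.2],"delta_rot":[0,0,0],"grip":0},{"xyz":[-0.23,0.023,-0.2],"delta_rot":[0,0,0],"grip":0},{"xyz":[-0.28,0.028,-0.2],"delta_rot":[0,0,0],"grip":0},{"xyz":[-0.325,0.033,-0.2],"delta_rot":[0,0,0],"grip":0},{"xyz":[-0.358,0.0374,-0.19],"delta_rot":[0,0,0],"grip":0},{"xyz":[-0.358,0.0374,-0.165],"delta_rot":[0,0,0],"grip":0},{"xyz":[-0.358,0.0374,-0.15],"delta_rot":[0,0,0],"grip":0},{"xyz":[-0.358,0.0374,-0.14],"delta_rot":[0,0,0],"grip":0},{"xyz":[-0.358,0.0374,-0.14],"delta_rot":[0,0,0],"grip":0},{"xyz":[-0.358,0.0374,-0.14],"delta_rot":[0,0,0],"grip":0}])

```text
time_s: 12.35
ee_pos: [0.5436, -0.1372, 0.153]
orientation: [[0.333, 0.943, 0.0], [0.943, -0.333, -0.0], [0.0, 0.0, -1.0]]
contact_force: [-0.6, 0.2, -0.7]
width: 0.0549
finger_force: 30.0
```

Run:
```python
from h import *
c=optics.calibration("wrist");im=optics.get_image("wrist");s=ctrl.get_state();print(s["ee_pos"],s["orientation"][:,1:],shift([.5435,-.1374,.1525],s=s));cv2.imwrite("pics/w5c.png",cv2.resize(im[110:280,250:390,::-1],None,fx=3.5,fy=3.5,interpolation=cv2.INTER_CUBIC))
```

```text
[ 0.54392151 -0.13735912  0.15344151] [[ 9.42985740e-01  1.20390697e-03]
 [-3.32830549e-01 -5.30300421e-04]
 [ 1.31176842e-03 -9.99999135e-01]] (array([-0.0002, -0.0004,  0.0009]), None)
```

View pics/w5c.png

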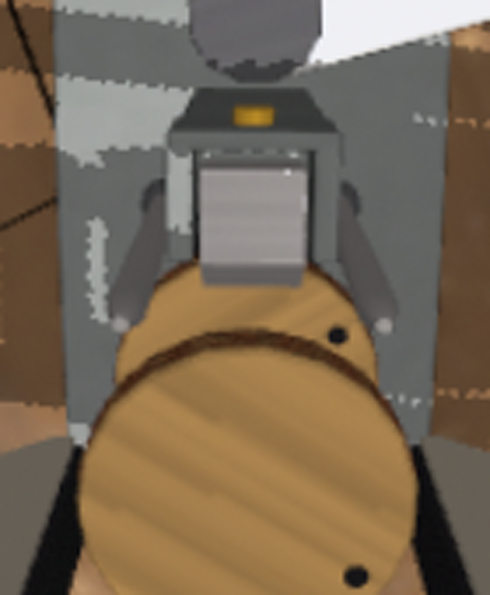

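Call:
send_rows(moves=[{"xyz":[0.0006,0.0003,0.01],"delta_rot":[0,0,0],"grip":0},{"xyz":[0.0006,0.0003,0.018],"delta_rot":[0,0,0],"grip":0},{"xyz":[0.0006,0.0003,0.022],"delta_rot":[0,0,0],"grip":0},{"xyz":[0.0006,0.0003,0.026],"delta_rot":[0,0,0],"grip":0},{"xyz":[0.0006,0.0003,0.029],"delta_rot":[0,0,0],"grip":0},{"xyz":[0.0006,0.0003,0.032],"delta_rot":[0,0,0],"grip":0},{"xyz":[0.0006,0.0003,0.034],"delta_rot":[0,0,0],"grip":0},{"xyz":[0.0006,0.0003,0.034],"delta_rot":[0,0,0],"grip":0}], squeeze=50)

```text
time_s: 13.2
ee_pos: [0.5437, -0.1372, 0.1185]
orientation: [[0.333, 0.943, -0.0], [0.943, -0.333, -0.0], [-0.0, -0.0, -1.0]]
contact_force: [0.9, 0.2, -0.3]
width: 0.0551
finger_force: 50.0
```

Call:
send_rows(moves=[{"xyz":[0,0,0.004],"delta_rot":[0,0,0],"grip":0},{"xyz":[0,0,0.008],"delta_rot":[0,0,0],"grip":0},{"xyz":[0,0,0.012],"delta_rot":[0,0,0],"grip":0},{"xyz":[0,0,0.015],"delta_rot":[0,0,0],"grip":0},{"xyz":[0,0,0.018],"delta_rot":[0,0,0],"grip":0},{"xyz":[0,0,0.021],"delta_rot":[0,0,0],"grip":0},{"xyz":[0,0,0.024],"delta_rot":[0,0,0],"grip":0},{"xyz":[0,0,0.026],"delta_rot":[0,0,0],"grip":0},{"xyz":[0,0,0.026],"delta_rot":[0,0,0],"grip":0},{"xyz":[0,0,0.026],"delta_rot":[0,0,0],"grip":0}])

```text
time_s: 14.2
ee_pos: [0.5451, -0.1379, 0.094]
orientation: [[0.334, 0.943, 0.003], [0.943, -0.334, -0.002], [-0.001, 0.004, -1.0]]
contact_force: [0.3, -0.8, 6.0]
width: 0.0551
finger_force: 50.0
```

Call:
send_rows(moves=[{"xyz":[0,0,0.002],"delta_rot":[0,0,0],"grip":0},{"xyz":[0,0,0.002],"delta_rot":[0,0,0],"grip":0},{"xyz":[0,0,0.002],"delta_rot":[0,0,0],"grip":0.5},{"xyz":[0,0,0.002],"delta_rot":[0,0,0],"grip":0.5},{"xyz":[0,0,0.002],"delta_rot":[0,0,0],"grip":0.5},{"xyz":[0,0,-0.03],"delta_rot":[0,0,0],"grip":0.5},{"xyz":[0,0,-0.08],"delta_rot":[0,0,0],"grip":0.5},{"xyz":[-0.03,0,-0.12],"delta_rot":[0,0,0],"grip":0.5},{"xyz":[-0.05,0,-0.13],"delta_rot":[0,0,0],"grip":0.5},{"xyz":[-0.05,0,-0.13],"delta_rot":[0,0,0],"grip":-1},{"xyz":[-0.05,0,-0.13],"delta_rot":[0,0,0],"grip":-1}])

```text
time_s: 15.3
ee_pos: [0.5266, -0.1838, 0.2219]
orientation: [[0.335, 0.942, -0.001], [0.942, -0.335, 0.001], [0.001, -0.001, -1.0]]
contact_force: [-0.1, -0.2, -0.5]
width: 0.0581
finger_force: 0.0
```

Run:
```python
from h import *
s=ctrl.get_state();c=optics.calibration("wrist");im=optics.get_image("wrist");print(s["ee_pos"],s["width"])
cv2.imwrite("pics/w6c.png",cv2.resize(im[0:200,220:480,::-1],None,fx=3,fy=3,interpolation=cv2.INTER_CUBIC))
for q in("blank_a_centre","cover_knob","dust_cover"):
  for d in optics.trace("wrist",q):
    ys,xs=np.nonzero(d["mask"]);print(q,d["conf"],d["box"],onplane("wrist",xs.mean(),ys.mean(),.095,c),onplane("wrist",xs.mean(),ys.mean(),.130,c),im[ys,xs].mean(0).round())
```

```text
[ 0.52658463 -0.18381692  0.22186445] 0.05814560429296343
cover_knob 0.86 [309.2, 0.0, 146.8, 67.5] [ 0.64   -0.0636  0.095 ] [ 0.6293 -0.0691  0.13  ] [223. 223. 224.]
dust_cover 0.79 [310.2, 0.0, 144.2, 68.3] [ 0.6402 -0.0639  0.095 ] [ 0.6294 -0.0693  0.13  ] [222. 222. 223.]
```

View pics/w6c.png

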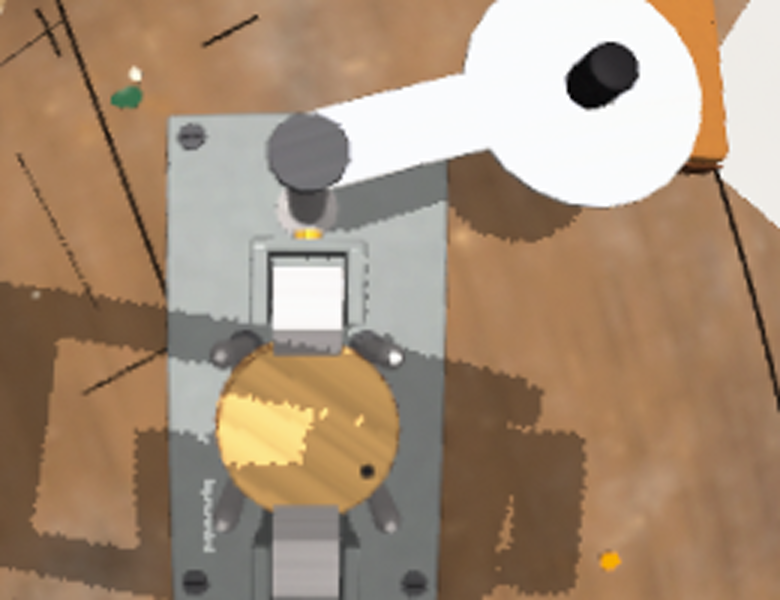

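Run:
```python
from h import *
print("knob wrist",onplane("wrist",423.0,22.0,.156))
s=ctrl.get_state();R=s["orientation"];ax=np.array([.5440,-.1377]);a=np.radians(70.4);pv=ax+.078*np.array([np.cos(a),np.sin(a)]);print("pivot",pv)
k=onplane("wrist",423.0,22.0,.156)[:2];print(np.linalg.norm(k-pv),np.degrees(np.arctan2(*(k-pv)[::-1])))
print(shift([.645,-.0665,.222],s=s))
```

```text
knob wrist [ 0.6463 -0.0673  0.156 ]
pivot [ 0.57016522 -0.06421952]
0.07619707159188216 -2.3169747671994596
(array([ 0.1492,  0.0728, -0.0009]), None)
```

Call:
send_rows(moves=[{"xyz":[0.045,0.022,0],"delta_rot":[0,0,0],"grip":0},{"xyz":[0.09,0.044,0],"delta_rot":[0,0,0],"grip":0},{"xyz":[0.13,0.065,0],"delta_rot":[0,0,0],"grip":0},{"xyz":[0.149,0.0744,0],"delta_rot":[0,0,0],"grip":0},{"xyz":[0.149,0.0744,0],"delta_rot":[0,0,0],"grip":0},{"xyz":[0.149,0.0744,0.03],"delta_rot":[0,0,0],"grip":0},{"xyz":[0.149,0.0744,0.06],"delta_rot":[0,0,0],"grip":0},{"xyz":[0.149,0.0744,0.075],"delta_rot":[0,0,0],"grip":0},{"xyz":[0.149,0.0744,0.075],"delta_rot":[0,0,0],"grip":-0.8},{"xyz":[0.149,0.0744,0.075],"delta_rot":[0,0,0],"grip":-0.8},{"xyz":[0.149,0.0744,0.075],"delta_rot":[0,0,0],"grip":-0.8},{"xyz":[0.149,0.0744,0.075],"delta_rot":[0,0,0],"grip":-0.8}], squeeze=8)

```text
time_s: 16.7
ee_pos: [0.6469, -0.0688, 0.1482]
orientation: [[0.334, 0.943, 0.0], [0.943, -0.334, -0.0], [-0.0, 0.001, -1.0]]
contact_force: [0.2, 0.6, 0.2]
width: 0.0191
finger_force: 0.0
```

Run:
```python
from h import *
s=ctrl.get_state();R=s["orientation"];p=s["ee_pos"];print(p,s["width"],s["finger_force"])
pv=np.array([.5702,-.0642]);d=p[:2]-pv;r=np.hypot(*d);t0=np.degrees(np.arctan2(d[1],d[0]));print(r,t0)
for i,t in enumerate(np.linspace(t0,-110.6,17)[1:]):
    rr=.078;q=pv+rr*np.array([np.cos(np.radians(t)),np.sin(np.radians(t))]);print((R.T@np.r_[q-p[:2],0])[:2].round(4).tolist())
```

```text
[ 0.64691126 -0.06878241  0.14815025] 0.01909313363000183 0.0
0.07684800418964784 -3.4185496559308644
[-0.0086, 0.0031]
[-0.0176, 0.0041]
[-0.0267, 0.004]
[-0.0358, 0.0028]
[-0.0446, 0.0006]
[-0.0532, -0.0027]
[-0.0612, -0.0069]
[-0.0688, -0.012]
[-0.0757, -0.0179]
[-0.0818, -0.0247]
[-0.0871, -0.0321]
[-0.0916, -0.04]
[-0.095, -0.0485]
[-0.0975, -0.0572]
[-0.0989, -0.0662]
[-0.0993, -0.0754]
```

Fingers are still closing; let them finish, then follow the arc.

Call:
send_rows(moves=[{"xyz":[0,0,0],"delta_rot":[0,0,0],"grip":-0.8},{"xyz":[0,0,0],"delta_rot":[0,0,0],"grip":-0.8},{"xyz":[-0.0086,0.0031,0],"delta_rot":[0,0,0],"grip":-0.8},{"xyz":[-0.0176,0.0041,0],"delta_rot":[0,0,0],"grip":-0.8},{"xyz":[-0.0267,0.004,0],"delta_rot":[0,0,0],"grip":-0.8}])

```text
time_s: 17.2
ee_pos: [0.6422, -0.096, 0.1481]
orientation: [[0.334, 0.943, 0.001], [0.943, -0.334, -0.001], [-0.0, 0.002, -1.0]]
contact_force: [4.1, 0.2, 1.8]
width: 0.0139
finger_force: 8.0
```

Call:
send_rows(moves=[{"xyz":[-0.0091,-0.0012,0],"delta_rot":[0,0,0],"grip":-0.8},{"xyz":[-0.0179,-0.0034,0],"delta_rot":[0,0,0],"grip":-0.8},{"xyz":[-0.0265,-0.0067,0],"delta_rot":[0,0,0],"grip":-0.8},{"xyz":[-0.0345,-0.0109,0],"delta_rot":[0,0,0],"grip":-0.8},{"xyz":[-0.0421,-0.016,0],"delta_rot":[0,0,0],"grip":-0.8},{"xyz":[-0.049,-0.0219,0],"delta_rot":[0,0,0],"grip":-0.8},{"xyz":[-0.0551,-0.0287,0],"delta_rot":[0,0,0],"grip":-0.8},{"xyz":[-0.0604,-0.0361,0],"delta_rot":[0,0,0],"grip":-0.8},{"xyz":[-0.0649,-0.044,0],"delta_rot":[0,0,0],"grip":-0.8},{"xyz":[-0.0683,-0.0525,0],"delta_rot":[0,0,0],"grip":-0.8},{"xyz":[-0.0708,-0.0612,0],"delta_rot":[0,0,0],"grip":-0.8},{"xyz":[-0.0722,-0.0702,0],"delta_rot":[0,0,0],"grip":-0.8},{"xyz":[-0.0726,-0.0794,0],"delta_rot":[0,0,0],"grip":-0.8},{"xyz":[-0.0726,-0.081,0],"delta_rot":[0,0,0],"grip":-0.8},{"xyz":[-0.0726,-0.081,0],"delta_rot":[0,0,0],"grip":-0.8}])

```text
time_s: 18.7
ee_pos: [0.5421, -0.1433, 0.1488]
orientation: [[0.336, 0.942, 0.004], [0.942, -0.336, -0.01], [-0.008, 0.007, -1.0]]
contact_force: [4.9, -12.6, -1.3]
width: 0.0138
finger_force: 8.0
```

Call:
send_rows(moves=[{"xyz":[-0.0,0.002,0],"delta_rot":[0,0,0],"grip":-0.8},{"xyz":[0,0.002,0],"delta_rot":[0,0,0],"grip":-0.2},{"xyz":[0,0.002,0],"delta_rot":[0,0,0],"grip":-0.2},{"xyz":[0,0.002,0],"delta_rot":[0,0,0],"grip":-0.2}])

```text
time_s: 19.1
ee_pos: [0.5421, -0.1368, 0.1471]
orientation: [[0.334, 0.943, -0.002], [0.943, -0.334, 0.001], [0.0, -0.002, -1.0]]
contact_force: [0.5, 0.4, -0.2]
width: 0.0332
finger_force: 0.0
```

Run:
```python
from h import *
c=optics.calibration("wrist");im=optics.get_image("wrist");s=ctrl.get_state();print(s["ee_pos"],s["width"],s["contact_force"])
cv2.imwrite("pics/w7c.png",cv2.resize(im[60:320,180:460,::-1],None,fx=2.3,fy=2.3))
```

```text
[ 0.54227153 -0.13675877  0.14720065] 0.0349737357633811 [-0.0731485  -0.01680861 -0.38515774]
```

View pics/w7c.png

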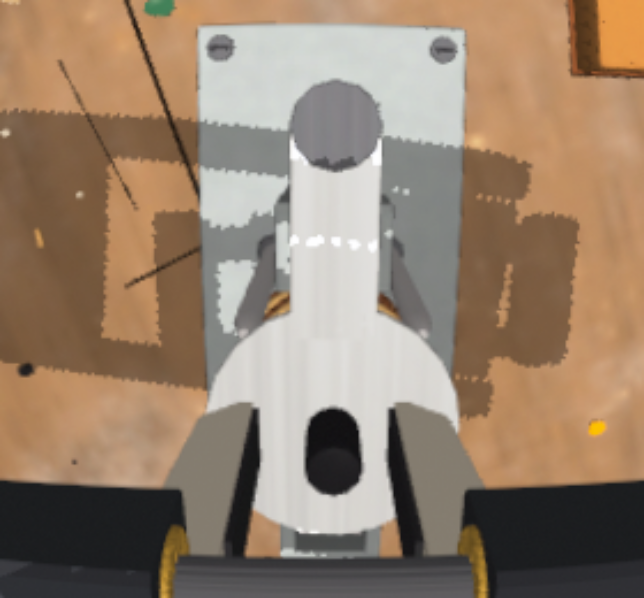

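Call:
send_rows(moves=[{"xyz":[0,-0.005,0],"delta_rot":[0,0,0],"grip":-0.25},{"xyz":[0,-0.008,0],"delta_rot":[0,0,0],"grip":-0.25},{"xyz":[0,-0.01,0],"delta_rot":[0,0,0],"grip":-0.25},{"xyz":[0,-0.012,0],"delta_rot":[0,0,0],"grip":-0.25},{"xyz":[0,-0.012,0],"delta_rot":[0,0,0],"grip":-0.25}])

```text
time_s: 19.65
ee_pos: [0.5342, -0.1338, 0.1479]
orientation: [[0.334, 0.943, 0.006], [0.943, -0.334, -0.002], [0.0, 0.006, -1.0]]
contact_force: [9.5, -3.0, -6.3]
width: 0.0351
finger_force: 4.5
```

Call:
send_rows(moves=[{"xyz":[0,0.006,0],"delta_rot":[0,0,0],"grip":-0.25},{"xyz":[0,0.01,0],"delta_rot":[0,0,0],"grip":-0.25},{"xyz":[0,0.01,0],"delta_rot":[0,0,0],"grip":-0.25},{"xyz":[0,0.01,-0.02],"delta_rot":[0,0,0],"grip":-0.25},{"xyz":[0,0.01,-0.06],"delta_rot":[0,0,0],"grip":-0.25},{"xyz":[-0.01,0.01,-0.1],"delta_rot":[0,0,0],"grip":-0.25},{"xyz":[-0.03,0.01,-0.12],"delta_rot":[0,0,0],"grip":-0.25},{"xyz":[-0.05,0.01,-0.12],"delta_rot":[0,0,0],"grip":-0.25},{"xyz":[-0.05,0.01,-0.12],"delta_rot":[0,0,0],"grip":-0.25}])

```text
time_s: 20.55
ee_pos: [0.524, -0.1854, 0.2685]
orientation: [[0.335, 0.942, 0.001], [0.942, -0.335, -0.002], [-0.001, 0.001, -1.0]]
contact_force: [0.4, -0.7, 0.3]
width: 0.0352
finger_force: 0.0
```

Run:
```python
from h import *
c=optics.calibration("wrist");im=optics.get_image("wrist");s=ctrl.get_state();print(s["ee_pos"],s["contact_force"])
for z in(.132,.156):print(proj("wrist",[.544,-.1377,z],c))
g=im.max(2).astype(int);u,v=proj("wrist",[.544,-.1377,.156],c).astype(int)
m=g[v-25:v+25,u-25:u+25]<45;ys,xs=np.nonzero(m);print("dark knob centroid",xs.mean()+u-25,ys.mean()+v-25,m.sum())
for d in optics.trace("wrist","dust_cover"):
    print(d["conf"],d["box"])
```

```text
[ 0.52404845 -0.18410109  0.26771582] [-0.24353614  0.45166917 -0.10910801]
[323.20051678 139.00648742]
[323.49828863 141.79575546]
dark knob centroid 324.35915492957747 140.82394366197184 142
0.73 [289.3, 44.0, 67.1, 131.2]
```

```bash
python3 -c "
from bench import workorder
print(workorder.hand_in())"
```

```text
the job is handed in; nothing more can be done
None
```

I loaded both large discs into the magazine and the wrist camera showed each under both catches. The dust cover is shut against its stop, and I handed the job in at about 21 s; no verdict came back.

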